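Close and lock the label printer's cover

TASK

The label printer on the pricing bench was left with its cover open and its red lock knob pushed in, which stops the cover from closing. Pull the lock knob fully out until it clicks, press the white cover down past its catch until it is fully shut, then push the lock knob fully home so that the cover stays locked. Leave the other things on the bench where they are.

Things in the scene. Friction and masses are not known exactly. Their poses are not given: they have to be found in the camera images.
- printer: Grey label printer, fixed, 220 (x) x 170 (y) x 90 mm to its rim, 120 mm high when shut. Origin: centre of its underside. x points from its front (label slot) to its back (cover hinge), y to its left side, z up; the lock knob is on its right side (-y). The knob's black boss there spans y -118 to -85, x -72 to -28, z 55 to 99 mm. Loose things beside the printer leave 40 mm round the pulled-out knob.
- cover (a joint): Angle of the white cover (rad): 0 fully shut, grows as it opens upward; starts at 0.5 to 1.1. A stiff hinge holds it where it is left. With the lock knob in it is blocked at about 0.15. With the knob out it meets a spring catch at about 0.06 and stands proud there; a steady 4 to 5 N down on the press pad (brief peaks near 15 N in motion) takes it past the catch and it snaps to 0.
- cover_press (a point): Centre of the blue press pad (22 x 60 mm) on the cover's outer face, 15 mm from its free front edge; turns with the cover, z out of the face. At angle q it stands, in the printer's axes, (-185 cos q + 30 sin q, 0, 185 sin q + 30 cos q) mm from cover_hinge. The cover is 154 mm wide.
- cover_hinge (a point): Middle of the cover's hinge line, which lies along the printer's y axis; 95 mm behind the printer's origin (printer x) and 90 mm above the bench. Its axes turn with the cover.
- lock_knob (a joint): Travel of the lock knob (m): 0 home (in), 0.020 fully out; starts home. It slides level, out along the printer's -y. A two-position detent: about 4 to 5 N to pull or push it past the middle, then it snaps to that end. It goes home only with the cover fully shut (or well open).
- knob_grip (a point): Centre of the red block-shaped lock knob, 18 (printer x) x 16 (y, the sliding way) x 30 mm high, 75 mm above the bench, moving with the knob. At home it is at (-50, -136) mm in the printer's frame, its inner face 10 mm clear of the black boss. It can be pinched from above across its 18 mm.
- spare_roll: Spare roll of blank labels standing on end, 90 mm across and 60 mm high, to the left of the printer. Origin: centre of its underside. To be left alone.
- tape_measure: Yellow and black tape measure, 66 x 36 x 62 mm high, right of the printer beyond the knob. Origin: centre of its underside. To be left alone.
- coat_hook: Single brass coat hook lying on the bench in front of the printer, 60 x 26 mm, 45 mm high. Origin: centre of its underside. To be left alone.
- hook_rack_a: White board 260 x 85 x 12 mm with four brass hooks, 46 mm high, lying on the right of the bench. Origin: centre of its underside. To be left alone.
- hook_rack_b: White board 220 x 85 x 12 mm with three brass hooks, 46 mm high, lying on the left of the bench. Origin: centre of its underside. To be left alone.
- mug: Blue mug, 80 mm across, 95 mm high, on the left of the bench. Origin: centre of its underside. To be left alone.

How it is judged:
By the outcome, as a careful person would: the job done as asked, in the order asked, and still so for the second after the job is handed in, with the robot touching nothing.
It also fails if it takes over 72 s, if anything falls off the work surface, if the arm or the gripper's body presses on something with over 40 N, if the wrist force passes 120 N, or if a joint passes its speed limit or range.

ROBOT

A 6-joint arm with a two-finger parallel gripper is mounted at the origin on the work surface. World frame = base frame: x ahead of the robot, y to its left, z up, the work surface at z = 0. Lengths are in mm, angles in rad, forces in N, time in s.
With the tool pointing down it reaches from about 200 to 875 mm from the base axis. Payload 3.4 kg.
Tool frame: the origin (TCP) lies at the very end of the fingers, on their centre line; the grasp point (between the pads) lies 19 mm behind it (arm.pinch_z is the distance from the TCP to the grasp point, in mm); z points along the fingers, y is the line along which they close (so a half turn about z gives the same grasp; the last joint's range is limited). The gripper opens to 94 mm and grips with 3 to 60 N. Pads are 16 mm wide; open, the fingers measure 119 mm over their backs; the gripper's body (75 mm by 177 mm) begins 78 mm behind the grasp point.
Start: joints at [-1.307, 0.276, 1.505, -0, 1.361, -0.121], TCP at [215.842, -532.989, 205.493] pointing down, gripper open.
Joint ranges: [-2.89, 2.89], [-0.75, 2.08], [0.22, 2.7], [-1.18, 4.32], [0.11, 2.71], [-2.7, 2.7]. Speed limits (rad/s): [2.57, 2.57, 3.14, 3.14, 3.14, 3.14].

INTERFACE

Orientations are given as [roll, pitch, yaw] about the fixed x, y, z axes, in that order (R = Rz(yaw) Ry(pitch) Rx(roll)).
In Python, from plant import arm gives the robot as it stands.
- The arm moves only by the tool arm_command, never from a script. Its argument "plan" is a list of rows, each a list of 6 numbers: the shift along the world's x, y, z in mm, then the turn, a rotation vector about the world's x, y, z in degrees. In form: [[tx, ty, tz, rx, ry, rz], ...]. A call has 1 to 20 rows; each row shifts and turns the commanded pose from where the row before left it; what a row does not reach is not made up. A row lasts 1/10 s, in which the tool goes at most 50 mm and 8.59 degrees, less where a joint would pass 70% of its speed; a pose out of reach is approached as far as the arm can. A call with a gripper value outside its range is refused whole. "claw" is the finger opening in mm, from 0 to 94, set as the call begins (left out, the last holds). The fingers move at their own pace and stop on an object; "newtons" is the grip in N (left out, the last holds). Time passes only in rows, so rows that do not move let the fingers close. It gives the time, the measured TCP pose, the force, the opening and the grip force at its end, in the units of the state.
- arm.state(): the state, without advancing time (a new reading comes with each control period).
- arm.grab_frame(name): name is "scene" or "top" or "wrist"; returns the picture (420x560x3 uint8, red, green, blue); there is no depth.
- arm.camera_info(name): a dict with "K" (3x3 intrinsics, pixels), "distortion" ([k1, k2, p1, p2, k3] as OpenCV has them; the pictures are not rectified), "origin" and "orientation" of the camera in the world. Camera axes: x right, y down, z forward; pixel columns grow to the right and rows downward; lengths in mm; the calibration is good to about 2 mm. A picture is of the moment at which its call begins: read the wrist's pose just before it. camera_info takes no time and is no camera call; for the wrist camera it gives the pose at the moment of the call.
- arm.close_job(): hands the job in; it is judged then, once.
The state is a dict: "t": time; "joint_pos": joint angles; "qd": joint speeds; "joint_torque": joint torques, N m; "eef_pos": TCP position; "ee_rot": TCP orientation; "contact_force": force on the tool from outside, world axes, zero at the start; "ft_torque": the same for the moment, N m; "gripper_width": finger opening in mm; "grasp_force": force on a finger pad.
Only numpy, scipy, OpenCV 4.12 (cv2) and the standard library are available. Lean on these libraries where they do the work, as an engineer would, in place of code of your own. Each camera call takes 0.05 s, during which the arm holds its last target. There are 200 camera calls.

## Working session

There is one attempt and no reset: what is moved stays moved. The work goes in short steps, Python scripts to look and compute and a tool call to move; the robot and the scene stay as the last step left them, time stands still between calls to the robot, and variables do not carry over. Pictures are saved under pics/ and viewed, at most 10 in all, crops included, and the job is handed in when it is done.

Besides the shell and the picture viewer there is one more tool, called as name([rows], argument=value, ...), one row to a line, values as JSON. arm_command: Moves the arm, as the interface text tells. Its arguments: {"type":"object","properties":{"plan":{"type":"array"},"claw":{"type":"number"},"newtons":{"type":"number"}},"required":["plan"]}

```bash
mkdir -p pics; cat > h.py <<'E'
import numpy as np, cv2
from scipy.spatial.transform import Rotation as R
from plant import arm
def info(n):
    c=arm.camera_info(n); o=np.array(c["orientation"],float)
    M=o if o.shape==(3,3) else R.from_euler('xyz',o).as_matrix()
    return np.array(c["K"],float),np.array(c["distortion"],float),np.array(c["origin"],float),M
def ray(ci,px):
    K,D,o,M=ci
    u=cv2.undistortPoints(np.array(px,float).reshape(-1,1,2),K,D).reshape(-1,2)
    d=np.c_[u,np.ones(len(u))]@M.T
    return o,d/np.linalg.norm(d,axis=1,keepdims=True)
def onplane(ci,px,z):
    o,d=ray(ci,px); return o+d*((z-o[2])/d[:,2:])
def tri(rs):
    A=np.zeros((3,3));b=np.zeros(3)
    for o,d in rs:
        P=np.eye(3)-np.outer(d,d);A+=P;b+=P@o
    x=np.linalg.solve(A,b); return x,[np.linalg.norm(np.cross(x-o,d)) for o,d in rs]
def proj(ci,X):
    K,D,o,M=ci
    rv=cv2.Rodrigues(M.T)[0]
    return cv2.projectPoints(np.array(X,float).reshape(-1,3),rv,-M.T@o,K,D)[0].reshape(-1,2)
def blobs(im,lo,hi,amin=40):
    h=cv2.cvtColor(im,cv2.COLOR_RGB2HSV)
    m=cv2.inRange(h,np.array(lo),np.array(hi))
    if lo[0]==0: m|=cv2.inRange(h,np.array([172,lo[1],lo[2]]),np.array([180,hi[1],hi[2]]))
    n,l,s,c=cv2.connectedComponentsWithStats(m)
    return [(s[i],c[i],(l==i).astype(np.uint8)) for i in range(1,n) if s[i,4]>amin]
E
python3 - <<'E'
from h import *
for n in("scene","top"):
    im=arm.grab_frame(n); ci=info(n); cv2.imwrite(f"pics/{n}0.png",im[...,::-1])
    print(n,arm.camera_info(n)["orientation"],ci[2])
    for nm,lo,hi in(("red",(0,120,70),(8,255,255)),("blue",(95,90,50),(130,255,255)),("yel",(20,120,80),(35,255,255))):
        for s,c,m in blobs(im,lo,hi): print(nm,s,c.round(1))
print(arm.state()["t"],arm.pinch_z)
E
```

```text
scene [-2.38928867  0.01300645  0.97186823] [1215.49797393 -456.81870109  949.01809559]
red [275 212   8  12  67] [278.3 217.7]
blue [431 129  46  32 171] [458.7 140.6]
blue [438 135  23  16  54] [449.5 142.1]
blue [385 145  36  34 778] [404.6 160.8]
blue [309 151  18  15 126] [317.8 158. ]
blue [ 190  293  119  119 6506] [247.2 349.4]
yel [262 182  18  13 114] [269.7 189.4]
yel [267 258  23  33 454] [279.1 273.9]
yel [253 320  16  25  87] [258.7 336.1]
yel [265 332  19  14  74] [273.2 337.6]
yel [213 350  21   6  59] [222.9 352.6]
top [-3.01619903e+00  1.67000567e-03 -1.58865701e+00] [ 417.88839527  -36.77728386 1320.99880343]
red [289 204   7   8  42] [292.1 207.4]
blue [ 344   73   88   66 4677] [388.1 105.8]
blue [ 21 153  16  76 350] [ 29.7 190.9]
blue [ 82 191  40  42 751] [101.4 208.9]
blue [220 198  26  11 165] [232.2 203.4]
yel [318 146  14  24 316] [324.7 157.5]
yel [254 266  21  17 119] [263.6 274.2]
0.1 18.8
```

View pics/scene0.png

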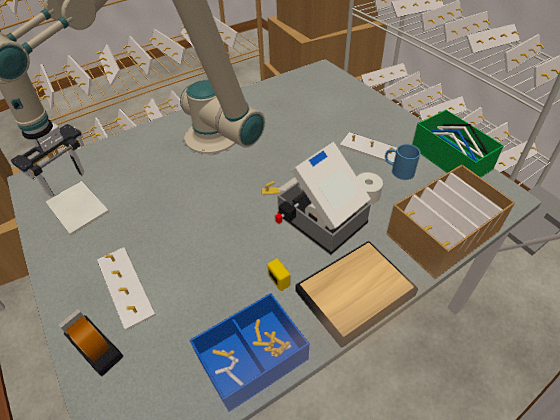

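View pics/top0.png

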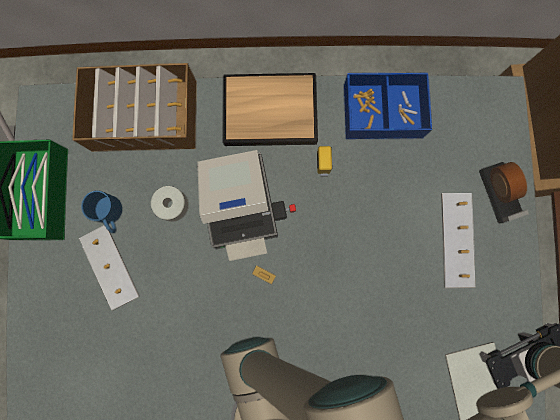

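The scene view shows the open cover with its blue pad at (318,158) and the red knob at (278,218). In the top view the pad is at (232,203), the knob at (292,207) and the tape measure at (325,158). Next I triangulate the knob and pad, then work out the printer's pose.

```bash
python3 - <<'E'
from h import *
from scipy.optimize import brentq
a,b=info("scene"),info("top")
def t(p,q):
    r1=ray(a,[p]);r2=ray(b,[q]); return tri([(r1[0],r1[1][0]),(r2[0],r2[1][0])])
k,e1=t((278.3,217.7),(292.1,207.4)); p,e2=t((317.8,158),(232.2,203.4)); tm,e3=t((279.1,273.9),(324.7,157.5))
print("knob",k.round(1),e1,"pad",p.round(1),e2,"tape",tm.round(1),e3)
q=brentq(lambda q:90+185*np.sin(q)+30*np.cos(q)-p[2],0,1.3)
v=np.array([95-185*np.cos(q)+30*np.sin(q)+50,136]); w=(p-k)[:2]
print("len",np.linalg.norm(v),np.linalg.norm(w))
yaw=np.arctan2(w[1],w[0])-np.arctan2(v[1],v[0])
c,s=np.cos(yaw),np.sin(yaw);M=np.array([[c,-s],[s,c]])
print("q",q,"yaw deg",np.degrees(yaw),"origin",k[:2]-M@[-50,-136])
st=arm.state(); print(st["eef_pos"],st["ee_rot"],R.from_euler('xyz',st["ee_rot"]).as_matrix().round(3))
w=info("wrist"); print(w[2],w[3].round(2),w[0])
E
```

```text
knob [561.1 -56.8  77.7] [np.float64(0.10114019687281318), np.float64(0.1011401968728778)] pad [555.3  81.7 229.5] [np.float64(0.16934173095305566), np.float64(0.16934173095304392)] tape [ 699.8 -147.8   39.1] [np.float64(0.38056476350076235), np.float64(0.38056476350072743)]
len 137.43306032902663 138.62594736886535
q 0.6784398017552299 yaw deg 10.662508868674829 origin [585.08040316  86.06913079]
[ 215.68234941 -532.4713434   204.72146272] [-3.14000978e+00 -1.61920811e-04  3.84791874e-01] [[ 0.927  0.375 -0.   ]
 [ 0.375 -0.927  0.002]
 [ 0.    -0.002 -1.   ]]
[ 280.70045133 -506.94070369  382.64939885] [[ 0.38 -0.9  -0.23]
 [-0.93 -0.37 -0.09]
 [-0.    0.24 -0.97]] [[356.95869891   0.         276.10834958]
 [  0.         356.95869891 211.93045738]
 [  0.           0.           1.        ]]
```

arm_command([
  [18,20,1,0,0,4],
  [18,20,1,0,0,4],
  [18,20,1,0,0,4],
  [18,20,0,0,0,4],
  [18,20,0,0,0,4],
  [18,20,0,0,0,4],
  [18,20,0,0,0,4],
  [18,20,0,0,0,4],
  [18,20,0,0,0,4],
  [18,20,0,0,0,4],
  [18,20,0,0,0,4],
  [18,20,0,0,0,4],
  [18,20,0,0,0,4],
  [18,20,0,0,0,4],
  [18,20,0,0,0,4],
  [18,20,0,0,0,4],
  [18,20,0,0,0,4],
  [18,20,0,0,0,4],
  [18,20,0,0,0,4],
  [18,20,0,0,0,3],
], claw=50, newtons=30)

```text
t: 2.1
eef_pos: [576.2, -132.0, 208.0]
ee_rot: [-3.141, -0.0, 1.766]
contact_force: [0.9, -0.5, 0.6]
gripper_width: 50.1
grasp_force: 0.0
```

```bash
python3 - <<'E'
from h import *
st=arm.state(); print(st["t"],st["eef_pos"],np.degrees(st["ee_rot"]),st["contact_force"],st["joint_pos"])
ci=info("wrist"); im=arm.grab_frame("wrist"); cv2.imwrite("pics/w1.png",im[...,::-1])
for s,c,m in blobs(im,(0,120,70),(8,255,255)): 
    print("red",s,c, onplane(ci,[c],90), cv2.minAreaRect(cv2.findNonZero(m)))
print(proj(ci,[[561,-57,90]]))
E
```

```text
2.1 [ 576.18879294 -131.97675836  207.9811463 ] [-1.79951512e+02 -2.39289914e-02  1.01192711e+02] [ 0.86594643 -0.45091555  0.61913403] [-3.42794732e-01  2.99416983e-01  1.46467946e+00 -7.65569640e-05
  1.37843693e+00 -5.38129892e-01]
red [264 104  22  20 400] [274.3325 113.83  ] [[559.51271761 -56.82904096  90.        ]] ((274.5, 113.5), (19.0, 21.0), 90.0)
[[276.11148851 114.41938257]]
```

View pics/w1.png

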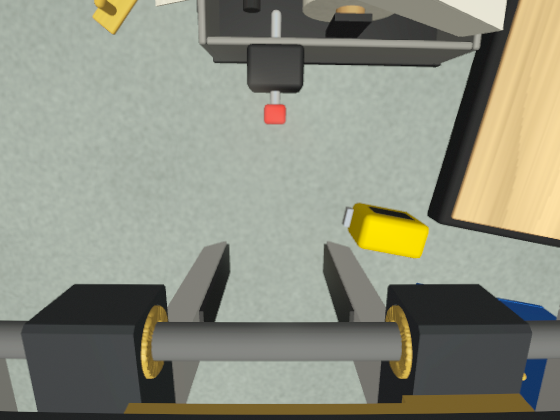

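Wrist view: the knob is at (274,114) with the black boss just above it, and the tape measure is clear at (390,230). The knob's world position is about (560,-57). I'll tilt the tool 20° outward to keep the wrist clear of the open cover, then go to pre-grasp.

arm_command([
  [-2,8,-12,3.92,0.76,0],
  [-2,9,-12,3.92,0.76,0],
  [-2,9,-12,3.92,0.76,0],
  [-2,9,-12,3.92,0.76,0],
  [-2,9,-12,3.92,0.76,0],
  [-2,8,-11.5,0,0,0],
  [0,0,0,0,0,0],
  [0,0,0,0,0,0],
], claw=44)

```text
t: 2.95
eef_pos: [563.7, -81.1, 136.9]
ee_rot: [-3.142, -0.348, 1.763]
contact_force: [0.8, -0.5, 0.2]
gripper_width: 44.4
grasp_force: 0.0
```

```bash
python3 - <<'E'
from h import *
st=arm.state(); p=np.array(st["eef_pos"]); M=R.from_euler('xyz',st["ee_rot"]).as_matrix(); print(st["t"],p,M.round(3))
ci=info("wrist"); im=arm.grab_frame("wrist")
for s,c,m in blobs(im,(0,120,70),(8,255,255)): print(s,c,onplane(ci,[c],90),onplane(ci,[c],85), proj(ci,[[560,-57,75],[560,-57,90]]))
k=np.array([560.4,-59,79]); t=k+18.8*M[:,2]; print("target",t,"move",t-p)
cv2.imwrite("pics/w2.png",im[...,::-1])
E
```

```text
2.95 [563.66179707 -81.12906434 136.93462548] [[-0.18   0.981 -0.065]
 [ 0.923  0.191  0.335]
 [ 0.341 -0.    -0.94 ]]
[265 208  26  24 592] [277.46283784 219.50675676] [[559.73341213 -57.44011743  90.        ]] [[559.66837902 -57.02712458  85.        ]] [[277.88458379 220.73059398]
 [277.98021352 218.93961306]]
target [559.17072348 -52.69916217  61.33001636] move [ -4.49107359  28.42990218 -75.60460912]
```

View pics/w2.png

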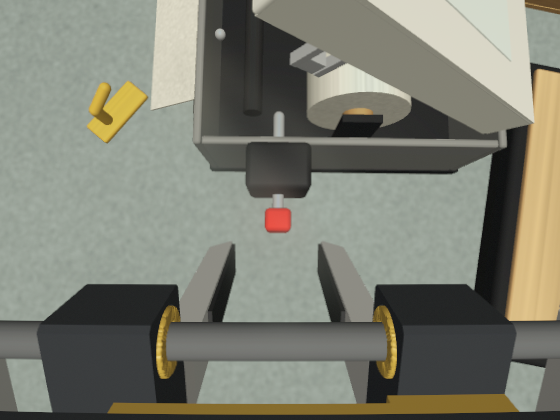

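Knob at (277,220), centred between the fingers. I'll descend along the tool axis and close.

arm_command([
  [-0.5,3,-8,0,0,0],
  [-0.5,3,-8,0,0,0],
  [-0.5,3,-8,0,0,0],
  [-0.5,3,-8,0,0,0],
  [-0.5,3,-8,0,0,0],
  [-0.5,3,-8,0,0,0],
  [-0.5,3,-8,0,0,0],
  [-0.5,3,-8,0,0,0],
  [-0.5,2.5,-7,0,0,0],
  [0,1.5,-4.5,0,0,0],
  [0,0,0,0,0,0],
  [0,0,0,0,0,0],
])

```text
t: 4.2
eef_pos: [559.5, -53.0, 61.5]
ee_rot: [3.141, -0.348, 1.764]
contact_force: [0.7, -1.4, -0.0]
gripper_width: 43.9
grasp_force: 0.0
```

arm_command([
  [0,0,0,0,0,0],
  [0,0,0,0,0,0],
  [0,0,0,0,0,0],
  [0,0,0,0,0,0],
  [0,0,0,0,0,0],
  [0,0,0,0,0,0],
  [0,0,0,0,0,0],
  [0,0,0,0,0,0],
], claw=5, newtons=30)

```text
t: 5.0
eef_pos: [559.1, -53.1, 61.7]
ee_rot: [3.141, -0.348, 1.764]
contact_force: [-1.5, -1.4, 2.7]
gripper_width: 17.7
grasp_force: 30.0
```

Gripped (17.7 mm). Pull outward 23 mm along (0.19,-0.98).

arm_command([
  [0.4,-2,0,0,0,0],
  [0.4,-2,0,0,0,0],
  [0.4,-2,0,0,0,0],
  [0.4,-2,0,0,0,0],
  [0.4,-2,0,0,0,0],
  [0.4,-2,0,0,0,0],
  [0.4,-2,0,0,0,0],
  [0.4,-2,0,0,0,0],
  [0.4,-2,0,0,0,0],
  [0.4,-2,0,0,0,0],
  [0.4,-1.5,0,0,0,0],
  [0,0,0,0,0,0],
  [0,0,0,0,0,0],
  [0,0,0,0,0,0],
])

```text
t: 6.4
eef_pos: [562.6, -72.1, 61.7]
ee_rot: [-3.14, -0.354, 1.763]
contact_force: [-4.3, 5.8, 4.6]
gripper_width: 17.5
grasp_force: 30.0
```

arm_command([
  [0.2,-1,0,0,0,0],
  [0.2,-1,0,0,0,0],
  [0.2,-1,0,0,0,0],
  [0,0,0,0,0,0],
  [0,0,0,0,0,0],
])

```text
t: 6.9
eef_pos: [562.6, -72.1, 61.7]
ee_rot: [-3.14, -0.359, 1.762]
contact_force: [-2.9, 11.8, 3.7]
gripper_width: 17.7
grasp_force: 30.0
```

It's against the end stop: the force rose to 12 N with no motion. I'll release and retreat up along the tool axis.

arm_command([
  [-0.4,2,0,0,0,0],
  [0,0,0,0,0,0],
  [0,0,0,0,0,0],
  [0,0,0,0,0,0],
  [0,0,0,0,0,0],
  [0,0,0,0,0,0],
], claw=44)

```text
t: 7.5
eef_pos: [564.2, -75.9, 61.5]
ee_rot: [3.141, -0.348, 1.764]
contact_force: [0.6, -0.5, 0.6]
gripper_width: 44.0
grasp_force: 0.0
```

arm_command([
  [0.5,-3,8,0,0,0],
  [0.5,-3,8,0,0,0],
  [0.5,-3,8,0,0,0],
  [0.5,-3,8,0,0,0],
  [0.5,-3,8,0,0,0],
  [0.5,-3,8,0,0,0],
  [0.5,-3,8,0,0,0],
  [0.5,-3,8,0,0,0],
  [0.5,-3,8,0,0,0],
  [0,0,0,0,0,0],
  [0,0,0,0,0,0],
])

```text
t: 8.6
eef_pos: [568.5, -102.6, 133.6]
ee_rot: [3.141, -0.348, 1.764]
contact_force: [-0.1, -0.8, 0.1]
gripper_width: 44.2
grasp_force: 0.0
```

```bash
python3 - <<'E'
from h import *
st=arm.state(); print(st["t"],st["eef_pos"],st["contact_force"])
ci=info("wrist"); im=arm.grab_frame("wrist")
for s,c,m in blobs(im,(0,120,70),(8,255,255)): print(s,c,onplane(ci,[c],90))
E
```

```text
8.6 [ 568.4589276  -102.57116662  133.55737112] [-0.09289799 -0.78063613  0.11194867]
[264 204  26  24 594] [276.38215488 215.33501684] [[563.34138658 -76.55950521  90.        ]]
```

Knob is out (moved about 20 mm). Next: lift, untilt, move over the press pad and turn 90° with the claw closed.

arm_command([
  [0,-2,32,0,0,0],
  [0,-2,32,0,0,0],
  [0,-2,32,0,0,0],
  [0,-2,32,0,0,0],
  [0,0,32,-3.92,-0.76,0],
  [0,0,0,-3.92,-0.76,0],
  [0,0,0,-3.92,-0.76,0],
  [0,0,0,-3.92,-0.76,0],
  [0,0,0,-3.92,-0.76,0],
  [-1.4,17,0,0,0,-8.2],
  [-1.4,17,0,0,0,-8.2],
  [-1.4,17,0,0,0,-8.2],
  [-1.4,17,0,0,0,-8.2],
  [-1.4,17,0,0,0,-8.2],
  [-1.4,17,0,0,0,-8.2],
  [-1.4,17,0,0,0,-8.2],
  [-1.4,17,0,0,0,-8.2],
  [-1.4,17,0,0,0,-8.2],
  [-1.4,17,0,0,0,-8.2],
  [-1.4,17,0,0,0,-8.2],
], claw=0, newtons=20)

```text
t: 10.65
eef_pos: [552.5, 77.4, 292.8]
ee_rot: [-3.141, 0.001, 0.184]
contact_force: [-1.0, -0.9, 0.3]
gripper_width: 0.9
grasp_force: 0.0
```

```bash
python3 - <<'E'
from h import *
st=arm.state(); print(st["t"],st["eef_pos"],np.degrees(st["ee_rot"]),st["contact_force"],st["gripper_width"])
ci=info("wrist"); im=arm.grab_frame("wrist"); cv2.imwrite("pics/w3.png",im[...,::-1])
for s,c,m in blobs(im,(95,90,50),(130,255,255),150): print(s,c,onplane(ci,[c],229.5))
print(proj(ci,[[553.6,80.3,229.6]]))
E
```

```text
10.65 [552.45641491  77.40972932 292.8335418 ] [-1.79977715e+02  8.47406258e-02  1.05206848e+01] [-0.9849419  -0.91154433  0.32310411] 0.9169356136790069
[ 534    0   26   64 1109] [549.90622182  34.88277728] [[707.12001121 -70.17923692 229.5       ]]
[   0   81   23   59 1043] [  9.29338447 111.31543624] [[596.88159478 265.16671598 229.5       ]]
[ 228  207   86   28 2344] [270.81527304 220.70648464] [[554.8769707  81.3253041 229.5      ]]
[[271.92295345 222.7271654 ]]
```

View pics/w3.png

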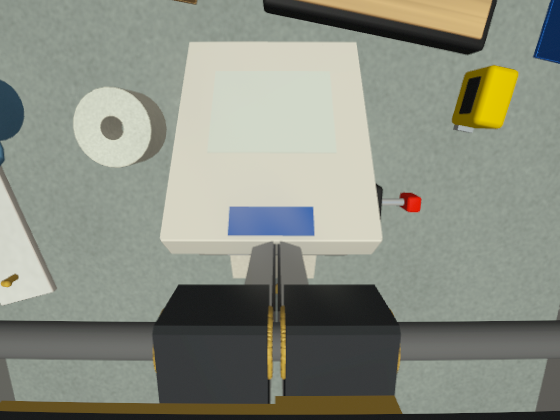

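The pad is at (271,221), which is (555,81) in the world. The knob shows pulled out at (410,203), away from the boss. I'll press down along the pad's arc, TCP slightly behind the pad's centre.

arm_command([
  [2.2,1.6,-20,0,0,0],
  [2.2,1.6,-20,0,0,0],
  [2,1.4,-17,0,0,0],
  [-3.5,-0.7,-5,0,0,0],
  [-3.5,-0.7,-5,0,0,0],
  [-3.5,-0.6,-5,0,0,0],
  [-4,-0.8,-4.7,0,0,0],
  [-4,-0.8,-4.7,0,0,0],
  [-4,-0.8,-4.7,0,0,0],
  [-3.5,-0.7,-5.1,0,0,0],
  [-3.5,-0.7,-5.1,0,0,0],
  [-3.5,-0.6,-5.1,0,0,0],
  [-3,-0.6,-5.5,0,0,0],
  [-3,-0.6,-5.5,0,0,0],
  [-3,-0.6,-5.5,0,0,0],
  [0,0,0,0,0,0],
])

```text
t: 12.3
eef_pos: [516.4, 72.7, 174.6]
ee_rot: [3.141, 0.002, 0.189]
contact_force: [0.7, 0.8, 0.0]
gripper_width: 0.4
grasp_force: 0.0
```

```bash
python3 - <<'E'
from h import *
st=arm.state(); print(st["t"],st["contact_force"])
im=arm.grab_frame("wrist"); im2=arm.grab_frame("scene")[90:270,200:420]
cv2.imwrite("pics/w4.png",np.hstack([cv2.resize(im,(400,300)),cv2.resize(im2,(366,300))])[...,::-1])
E
```

```text
12.3 [0.66194418 0.75873272 0.04810857]
```

View pics/w4.png

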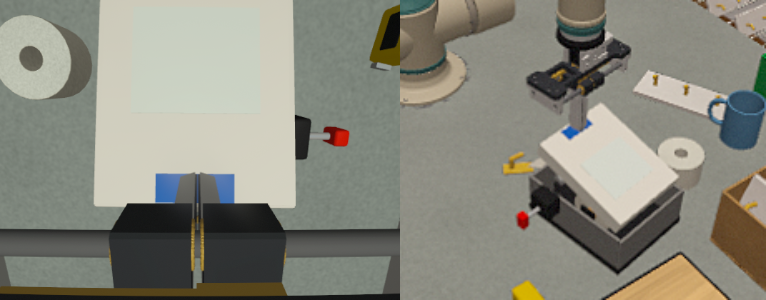

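The cover follows, and the fingertips are on the pad in both views. I'll continue down to near the catch.

arm_command([
  [-1.9,-0.4,-4.3,0,0,0],
  [-1.9,-0.4,-4.3,0,0,0],
  [-1.9,-0.4,-4.3,0,0,0],
  [-1.9,-0.4,-4.3,0,0,0],
  [-1.3,-0.2,-4.5,0,0,0],
  [-1.3,-0.2,-4.5,0,0,0],
  [-1.3,-0.2,-4.5,0,0,0],
  [-1.3,-0.2,-4.5,0,0,0],
  [-0.6,-0.1,-3,0,0,0],
  [-0.6,-0.1,-3,0,0,0],
  [-0.4,-0.1,-3,0,0,0],
  [0,0,0,0,0,0],
  [0,0,0,0,0,0],
])

```text
t: 13.7
eef_pos: [503.2, 70.3, 131.4]
ee_rot: [3.142, -0.0, 0.189]
contact_force: [-0.5, -0.6, -0.1]
gripper_width: 0.2
grasp_force: 0.0
```

arm_command([
  [-0.2,0,-2,0,0,0],
  [-0.2,0,-2,0,0,0],
  [-0.2,0,-2,0,0,0],
  [-0.2,0,-1.5,0,0,0],
  [0,0,-1,0,0,0],
  [0,0,-1,0,0,0],
  [0,0,-1,0,0,0],
  [0,0,0,0,0,0],
  [0,0,0,0,0,0],
])

```text
t: 14.6
eef_pos: [502.3, 70.2, 120.7]
ee_rot: [-3.142, 0.0, 0.189]
contact_force: [-0.2, 0.1, -0.5]
gripper_width: 0.2
grasp_force: 0.0
```

arm_command([
  [0,0,-1,0,0,0],
  [0,0,-1,0,0,0],
  [0,0,-1,0,0,0],
  [0,0,0,0,0,0],
  [0,0,0,0,0,0],
])

```text
t: 15.1
eef_pos: [502.5, 70.3, 120.0]
ee_rot: [3.141, -0.002, 0.189]
contact_force: [-3.9, -0.2, 13.1]
gripper_width: 0.4
grasp_force: 6.5
```

Hard stop at z = 120.0 with 13 N, so the cover is fully shut. Back to above the knob, vertical this time.

arm_command([
  [0,0,10,0,0,0],
  [0,0,20,0,0,0],
  [0,0,25,0,0,0],
  [0,0,25,0,0,0],
  [5.6,-13.6,0,0,0,8.2],
  [5.6,-13.6,0,0,0,8.2],
  [5.6,-13.6,0,0,0,8.2],
  [5.6,-13.6,0,0,0,8.2],
  [5.6,-13.6,0,0,0,8.2],
  [5.6,-13.6,0,0,0,8.2],
  [5.6,-13.6,0,0,0,8.2],
  [5.6,-13.6,0,0,0,8.2],
  [5.6,-13.6,0,0,0,8.2],
  [5.6,-13.6,0,0,0,8.2],
  [5.6,-13.6,0,0,0,8.2],
  [0,0,0,0,0,0],
  [0,0,0,0,0,0],
], claw=44, newtons=30)

```text
t: 16.8
eef_pos: [563.7, -79.2, 197.8]
ee_rot: [-3.141, -0.001, 1.76]
contact_force: [0.7, 0.8, 0.3]
gripper_width: 44.1
grasp_force: 0.0
```

```bash
python3 - <<'E'
from h import *
st=arm.state(); p=np.array(st["eef_pos"]); M=R.from_euler('xyz',st["ee_rot"]).as_matrix(); print(st["t"],p,np.degrees(st["ee_rot"]))
ci=info("wrist"); im=arm.grab_frame("wrist"); cv2.imwrite("pics/w5.png",im[...,::-1])
for s,c,m in blobs(im,(0,120,70),(8,255,255)): print(s,c,onplane(ci,[c],90))
k=np.array([564.2,-78.6,79]); print("move",k+18.8*M[:,2]-p)
im=arm.grab_frame("scene"); cs=info("scene")
for s,c,m in blobs(im,(95,90,50),(130,255,255)): print(c,onplane(cs,[c],120))
print(proj(cs,[[494.6,69,120]]))
E
```

```text
16.8 [563.66173084 -79.15193821 197.76805939] [-1.79985855e+02 -4.37918390e-02  1.00838399e+02]
[267 192  20  22 373] [276.8150134  204.01340483] [[563.03695266 -73.96433505  90.        ]]
move [   0.53100859    0.56517818 -137.56805333]
[458.77058824 140.61176471] [[653.60705719 611.09863682 120.        ]]
[449.58181818 142.2       ] [[641.38789486 577.39963248 120.        ]]
[404.5874036  160.73007712] [[621.84036945 380.93646769 120.        ]]
[301.46511628 176.84883721] [[496.3089552   70.68302578 120.        ]]
[247.10717585 349.39805975] [[ 867.29864752 -337.42537638  120.        ]]
[[300.67871295 176.7509812 ]]
```

View pics/w5.png

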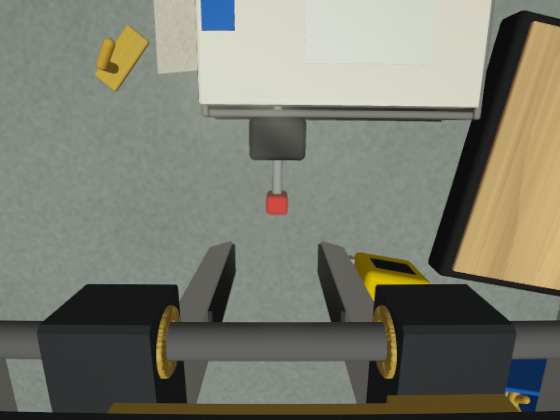

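The cover looks shut: its pad matches the shut position within 2 mm. The knob is still out at (277,204), lined up with the fingers. I'll descend and grip.

arm_command([
  [0,0,-15,0,0,0],
  [0,0,-15,0,0,0],
  [0,0.5,-15,0,0,0],
  [0,0.5,-15,0,0,0],
  [0,0.5,-15,0,0,0],
  [0,0,-15,0,0,0],
  [0,0,-12,0,0,0],
  [0,0,-12,0,0,0],
  [0,0,-10,0,0,0],
  [0,0,-8,0,0,0],
  [0,0,-5.5,0,0,0],
  [0,0,0,0,0,0],
  [0,0,0,0,0,0],
])

```text
t: 18.2
eef_pos: [564.1, -78.0, 60.6]
ee_rot: [3.141, 0.0, 1.764]
contact_force: [-0.4, -0.1, -0.3]
gripper_width: 44.0
grasp_force: 0.0
```

arm_command([
  [0,0,0,0,0,0],
  [0,0,0,0,0,0],
  [0,0,0,0,0,0],
  [0,0,0,0,0,0],
  [0,0,0,0,0,0],
  [0,0,0,0,0,0],
  [0,0,0,0,0,0],
  [0,0,0,0,0,0],
], claw=5)

```text
t: 19.0
eef_pos: [563.8, -78.0, 60.6]
ee_rot: [3.142, 0.0, 1.764]
contact_force: [-2.1, -0.3, 3.1]
gripper_width: 17.9
grasp_force: 30.0
```

arm_command([
  [-0.4,2,0,0,0,0],
  [-0.4,2,0,0,0,0],
  [-0.4,2,0,0,0,0],
  [-0.4,2,0,0,0,0],
  [-0.4,2,0,0,0,0],
  [-0.4,2,0,0,0,0],
  [-0.4,2,0,0,0,0],
  [-0.4,2,0,0,0,0],
  [-0.4,2,0,0,0,0],
  [-0.4,1.5,0,0,0,0],
  [0,0,0,0,0,0],
  [0,0,0,0,0,0],
])

```text
t: 20.2
eef_pos: [560.1, -58.2, 60.6]
ee_rot: [3.141, 0.0, 1.764]
contact_force: [-0.4, -1.4, 5.8]
gripper_width: 17.8
grasp_force: 30.0
```

Moved 20.1 mm. Push slightly more to confirm the stop.

arm_command([
  [-0.2,1,0,0,0,0],
  [-0.2,1,0,0,0,0],
  [-0.2,1,0,0,0,0],
  [0,0,0,0,0,0],
  [0,0,0,0,0,0],
])

```text
t: 20.7
eef_pos: [560.2, -58.2, 60.7]
ee_rot: [3.141, 0.005, 1.765]
contact_force: [0.7, -9.1, 4.4]
gripper_width: 17.8
grasp_force: 30.0
```

At the home stop. Release and retreat.

arm_command([
  [0.6,-3,0,0,0,0],
  [0,0,0,0,0,0],
  [0,0,0,0,0,0],
  [0,0,0,0,0,0],
  [0,0,0,0,0,0],
  [0,0,0,0,0,0],
], claw=44)

```text
t: 21.3
eef_pos: [559.8, -58.1, 60.3]
ee_rot: [-3.142, -0.0, 1.764]
contact_force: [-0.3, -0.2, 0.6]
gripper_width: 44.0
grasp_force: 0.0
```

arm_command([
  [0,0,8,0,0,0],
  [0,0,12,0,0,0],
  [0,0,15,0,0,0],
  [0,0,15,0,0,0],
  [0,0,15,0,0,0],
  [0,0,15,0,0,0],
  [0,0,15,0,0,0],
  [0,0,15,0,0,0],
  [2,-10,15,0,0,0],
  [2,-10,12,0,0,0],
  [2,-10,0,0,0,0],
  [2,-10,0,0,0,0],
  [0,0,0,0,0,0],
  [0,0,0,0,0,0],
])

```text
t: 22.7
eef_pos: [567.3, -98.5, 196.4]
ee_rot: [-3.14, -0.001, 1.763]
contact_force: [-0.2, -0.6, 0.3]
gripper_width: 44.1
grasp_force: 0.0
```

```bash
python3 - <<'E'
from h import *
st=arm.state(); print(st["t"],st["eef_pos"],st["contact_force"])
ci=info("wrist"); im=arm.grab_frame("wrist"); im2=arm.grab_frame("scene"); cs=info("scene")
for s,c,m in blobs(im,(0,120,70),(8,255,255)): print(s,c,onplane(ci,[c],90))
for s,c,m in blobs(im2,(95,90,50),(130,255,255)): print(c,onplane(cs,[c],120))
cv2.imwrite("pics/w6.png",np.hstack([cv2.resize(im,(400,300)),cv2.resize(im2[90:270,200:420],(366,300))])[...,::-1])
E
```

```text
22.7 [567.2772625  -98.49023465 196.372767  ] [-0.23836157 -0.57114706  0.2935337 ]
[267 146  22  21 430] [277.3627907  156.43255814] [[559.42110335 -55.05436205  90.        ]]
[458.84615385 140.66272189] [[653.93650133 611.09307814 120.        ]]
[449.53703704 142.14814815] [[641.1156518  577.49448966 120.        ]]
[404.56722151 160.71318822] [[621.7459022  380.94274057 120.        ]]
[301.29545455 176.88636364] [[496.15042707  70.16934864 120.        ]]
[247.13355953 349.35317705] [[ 867.24334146 -337.32674275  120.        ]]
```

View pics/w6.png

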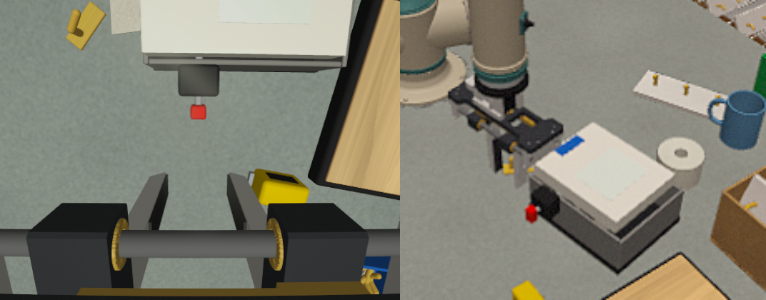

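The knob is home against its short shaft at (198,112) in the left half, and the cover is shut and level in the right half. Nothing is touching the robot, so I'm handing in.

```bash
python3 -c "
from plant import arm
print(arm.close_job())"
```

```text
the job is handed in; nothing more can be done
None
```

I pulled the lock knob out to its stop, pressed the cover fully shut, then pushed the knob home; the final pictures show the cover down and the knob in. I handed the job in at about 23 s, with nothing else on the bench touched.

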